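Lock the strut's height nut with a jam nut

ROBOT

A 7-joint arm with a two-finger parallel gripper is mounted at the origin on the work surface. World frame = base frame: x ahead of the robot, y to its left, z up, the work surface at z = 0. Lengths are in m, angles in rad, forces in N, time in s.
With the tool pointing down it reaches from about 0.425 to 0.925 m from the base axis. Payload 6.8 kg.
Tool frame: the origin (TCP) lies on the front face of the gripper's body, between the roots of the fingers; the fingertips stand 73 mm ahead of it and the grasp point (between the pads) lies 54 mm ahead of it; z points along the fingers, y is the direction in which the jaws open and shut (so a half turn about z gives the same grasp; the last joint's range is limited). The gripper opens to 85 mm and grips with 20 to 120 N. Pads are 22 mm wide; open, the fingers measure 114 mm over their backs; the gripper's body (76 mm by 85 mm) begins 54 mm behind the grasp point. The pads swing forward as they close: fully open they stand 13 mm farther back than shut.
Start: joints at [-1.222, 0.477, 0.022, 1.555, -0.011, 1.109, -0.083], TCP at [0.298, 0.606, 0.304] pointing down, gripper open.
Joint ranges: [-2.96, 2.96], [-0.34, 2.1], [-1.41, 1.46], [0.24, 2.44], [-1.37, 4.51], [0.17, 1.92], [-2.96, 2.96]. Speed limits (rad/s): [2.39, 2.39, 3.14, 3.14, 3.14, 3.14, 3.14].

INTERFACE

Orientations are given as a rotation vector (axis times angle).
In Python, from bench import * gives the robot as it stands.
- The arm moves only by the tool jog_arm, never from a script. Its argument "plan" is a list of rows, each a list of 2 entries, a list of its own where there are three numbers: the shift along the world's x, y, z in cm, then the turn about the world's z in rad. In form: [[[tx, ty, tz], twist], ...]. A call has 1 to 12 rows; each row shifts and turns the commanded pose from where the row before left it; what a row does not reach is not made up. A row lasts 1/10 s, in which the tool goes at most 50 mm and 8.59 degrees, less where a joint would pass 70% of its speed; a pose out of reach is approached as far as the arm can. A call is refused whole if a number of a shift passes 5 or a number of a turn 0.15, either way. A call with a gripper value outside its range is refused whole. "hand" is the finger opening in cm, from 0 to 8.54, set as the call begins (left out, the last holds). The fingers move at their own pace and stop on an object; "grip_force" is the grip in N (left out, the last holds). Time passes only in rows, so rows that do not move let the fingers close. It gives the time, the measured TCP pose, the force and the opening at its end, in the units of the state.
- get_obs(): the state, without advancing time (a new reading comes with each control period).
- grab_frame(name): name is "scene" or "top" or "wrist"; returns the picture (420x560x3 uint8, red, green, blue); there is no depth.
- get_calibration(name): a dict with "intrinsics" (3x3 intrinsics, pixels), "xyz" and "orientation" of the camera in the world. Camera axes: x right, y down, z forward; pixel columns grow to the right and rows downward; lengths in m; the calibration is good to about 2 mm. A picture is of the moment at which its call begins: read the wrist's pose just before it. get_calibration takes no time and is no camera call; for the wrist camera it gives the pose at the moment of the call.
- hand_in(): hands the job in, once; it reports no verdict.
The state is a dict: "clock": time; "joints": joint angles; "qvel": joint speeds; "tau": joint torques, N m; "tcp_pos": TCP position; "orientation": TCP orientation; "contact_force": force on the tool from outside, world axes, zero at the start; "moment": the same for the moment, N m; "grip_width": finger opening in m.
Only numpy, scipy, OpenCV 4.12 (cv2) and the standard library are available. Lean on these libraries where they do the work, as an engineer would, in place of code of your own. Each camera call takes 0.05 s, during which the arm holds its last target. There are 200 camera calls.

TASK

A strut stands upright in the bench vice with two equal-width hex nuts on its coarse right-hand thread. Run the upper nut down by hand onto the lower one and tighten it against it to about 0.5 N m so that the two lock together; do not overtighten it or turn the lower nut, whose height is already set. Let go, and leave the other things on the bench where they are.

Things in the scene. Friction and masses are not known exactly. Their poses are not given: they have to be found in the camera images.
- lock_nut_centre (a point): centre (on the thread axis, half-way up) of the upper nut, the lock nut: plain steel hexagon 42 mm across flats, 48.5 mm across corners, 30 mm tall, z up. Its x axis is square to one pair of flats (flats at every 60 degrees), its y axis points through a corner. Right-hand thread: clockwise from above it sinks 5 mm per turn, with 0.08 N m of drag. It starts 1.6 to 2.8 mm above the lower nut
- lock_nut: the same upper nut; origin at the centre of its underside, axes as above. When it meets the lower nut it stops: the turning moment jumps to 0.15 N m, then climbs 0.3 N m per 0.1 rad of tightening. 0.5 N m, held a moment, locks it; under 0.4 N m is loose, over 0.7 N m overtightened. Let go, it springs back a few degrees and stays clamped. Once stopped it reads about 0.15 N m low
- set_nut: the lower nut, already set: plain steel hexagon of the same 42 mm across flats, 22 mm tall, on the same axis below the upper nut; origin at the centre of its underside, z up, x square to a pair of flats. It stays at its height but can be turned by about 0.8 N m; do not grip or turn it
- set_nut_top (a point): centre of the lower nut's top face, 22 mm above its underside
- set_nut_corner (a point): a corner of the lower nut (24 mm out along its y axis, half-way up); shows whether it has turned
- stem_end (a point): top end of the threaded steel stem (27 mm diameter), on the nuts' axis, 236 mm above the bench; it sticks out 9 to 20 mm above the upper nut.
- vice: green bench vice, fixed, holding the strut: 150 x 130 mm foot, jaws 110 mm wide with their tops 120 mm above the bench, a screw with a 140 mm cross bar 135 mm out on its -x side. Origin at bench level under the thread axis
- spanner: bystander: loose open-ended spanner lying flat, 200 mm long
- socket: bystander: loose steel socket standing upright, 34 mm diameter, 60 mm tall; origin at its underside
- can: bystander: spray can standing upright, 60 mm diameter, 170 mm tall; origin at its underside
- spring: bystander: short coil spring standing on end, 107 mm diameter, about 75 mm tall; origin at its underside
- thread_rest (a point): a point inside the upper nut, half-way up on its axis, that goes with the slack threads (not visible)
- thread_strained (a point): the same point in the strained threads (not visible): it rises over thread_rest by 0.1 mm for each 0.1 rad that the nut is tightened after seating, 0.12 to 0.17 mm at 0.5 N m: far too little to read off a measured pose, so feel the turning moment instead

How it is judged:
By the outcome, as a careful person would: the job done as asked, in the order asked, and still so for the second after the job is handed in, with the robot touching nothing.
It also fails if it takes over 67 s, if anything falls off the work surface, if the arm or the gripper's body presses on something with over 40 N, if the wrist force passes 120 N, or if a joint passes its speed limit or range.

## Working session

There is one attempt and no reset: what is moved stays moved. The work goes in short steps, Python scripts to look and compute and a tool call to move; the robot and the scene stay as the last step left them, time stands still between calls to the robot, and variables do not carry over. Pictures are saved under pics/ and viewed, about 8 in all and at most 12, crops included, and the job is handed in when it is done.

Besides the shell and the picture viewer there is one more tool, called after ">>>" by a JSON object that holds its "api" and its "payload". jog_arm: Moves the arm, as the interface text tells. Its arguments: {"type":"object","properties":{"plan":{"type":"array","items":{"type":"array"}},"hand":{"type":"number"},"grip_force":{"type":"number"}},"required":["plan"]}

```bash
mkdir -p pics; ls
python3 - <<'E'
from bench import *
import cv2, numpy as np
np.set_printoptions(precision=4,suppress=True)
o=get_obs(); print(o)
ims=[]
for n in ("scene","top"):
    c=get_calibration(n); print(n,c)
    im=grab_frame(n); cv2.imwrite(f"pics/{n}0.png",im[:,:,::-1]); 
print(get_calibration("wrist"))
E
```

```text
pics
{'clock': 0.0, 'joints': array([-1.2221,  0.4778,  0.0224,  1.5565, -0.0115,  1.1093, -0.0831]), 'qvel': array([-0.0013, -0.0013,  0.0005,  0.0003, -0.0008, -0.0011, -0.0005]), 'tau': array([  0.0008, -59.6462,   1.6084, -28.1188,   0.0125,   0.0096,
         0.    ]), 'tcp_pos': array([0.2975, 0.6054, 0.3029]), 'orientation': array([-0.7112, -3.0598,  0.0029]), 'contact_force': array([ 0.3006, -0.2697, -0.3923]), 'moment': array([ 0.0245,  0.0312, -0.0076]), 'grip_width': 0.08553020967537193}
scene {'intrinsics': array([[512.4296,   0.    , 282.0778],
       [  0.    , 512.4296, 203.6451],
       [  0.    ,   0.    ,   1.    ]]), 'xyz': array([ 1.2695, -0.1489,  0.798 ]), 'orientation': array([-1.914 , -1.4351,  0.6327])}
top {'intrinsics': array([[428.1215,   0.    , 273.3395],
       [  0.    , 428.1215, 211.5756],
       [  0.    ,   0.    ,   1.    ]]), 'xyz': array([0.4121, 0.0544, 0.9491]), 'orientation': array([-2.1322,  2.1133, -0.1893])}
{'intrinsics': array([[318.7851,   0.    , 278.7714],
       [  0.    , 318.7851, 208.026 ],
       [  0.    ,   0.    ,   1.    ]]), 'xyz': array([0.2261, 0.6404, 0.373 ]), 'orientation': array([2.4372, 1.5173, 0.2327])}
```

View pics/scene0.png

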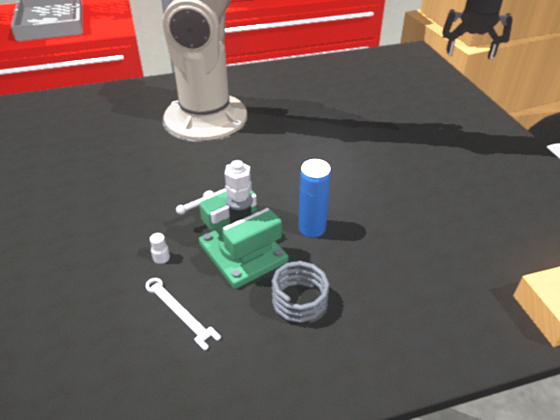

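View pics/top0.png

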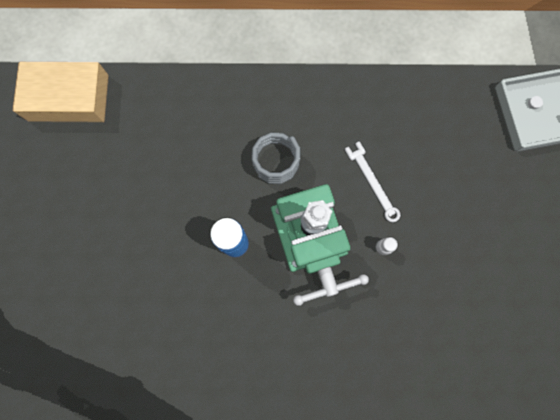

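The scene view shows the nuts at about (238,180) in the vice, the can at (314,200), the spring at (300,290) and the socket at (160,250). The top view shows the nut at (318,213), the can at (230,235) and the cross bar at (330,290). Next I'll enlarge the nuts.

```bash
cat > h.py <<'E'
import cv2, numpy as np
from scipy.spatial.transform import Rotation as R
def ray(c,u,v):
    d=np.linalg.inv(c['intrinsics'])@[u,v,1.]; return np.array(c['xyz']),R.from_rotvec(c['orientation']).apply(d)
def onz(c,u,v,z):
    p,d=ray(c,u,v); return p+d*(z-p[2])/d[2]
def proj(c,P):
    q=R.from_rotvec(c['orientation']).inv().apply(np.atleast_2d(P)-c['xyz'])@c['intrinsics'].T; return q[:,:2]/q[:,2:]
def tri(c1,a,c2,b):
    p,d=ray(c1,*a);q,e=ray(c2,*b); s=np.linalg.lstsq(np.c_[d,-e],q-p,rcond=None)[0]
    A=p+s[0]*d;B=q+s[1]*e; return (A+B)/2,np.linalg.norm(A-B)
E
python3 - <<'E'
import cv2,numpy as np
a=cv2.imread('pics/scene0.png')[150:230,210:265]; b=cv2.imread('pics/top0.png')[190:245,290:345]
a=cv2.resize(a,None,fx=7,fy=7,interpolation=cv2.INTER_CUBIC); b=cv2.resize(b,None,fx=7,fy=7,interpolation=cv2.INTER_CUBIC)
o=np.zeros((560,780,3),np.uint8); o[:560,:385]=a; o[:385,390:775]=b
cv2.imwrite('pics/crop0.png',o)
E
```

```text
(no output)
```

View pics/crop0.png

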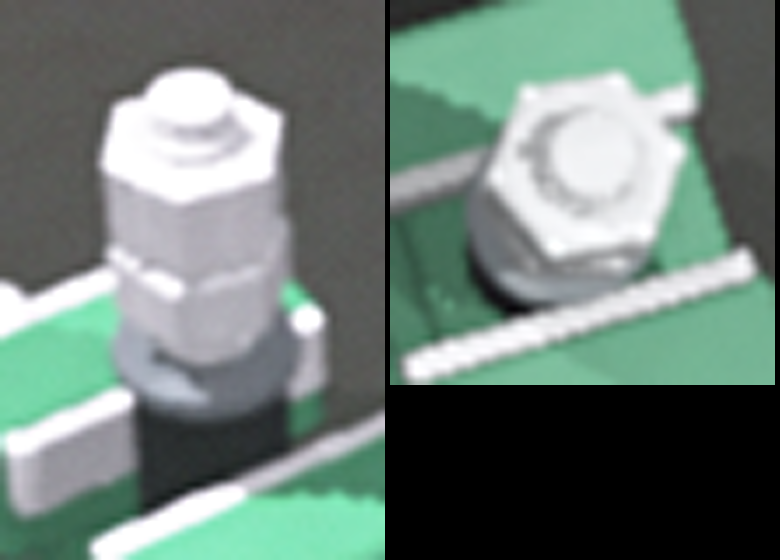

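The crops show the stem end at about (190,95) in the left one and (597,148) in the right one. The six corners of the lock nut's top face are clear in the right one.

Run:
```python
from bench import *
from h import *
np.set_printoptions(precision=4,suppress=True)
cs,ct=get_calibration("scene"),get_calibration("top")
S=lambda x,y:((x+.5)/7-.5+210,(y+.5)/7-.5+150)
T=lambda x,y:((x-389.5)/7-.5+290,(y+.5)/7-.5+190)
P,g=tri(cs,S(190,93),ct,T(597,147)); print("stem",P,g)
C=[(523,83),(624,73),(686,155),(645,240),(550,250),(490,176)]
for z in (.216,.221,.226):
    Q=np.array([onz(ct,*T(*c),z) for c in C]); m=Q.mean(0); d=Q-m
    print(z,m,np.linalg.norm(d,axis=1)*1e3); a=np.degrees(np.arctan2(d[:,1],d[:,0])); print(a, a%60)
print("top stem at .236",onz(ct,*T(597,147),.236),"scene",onz(cs,*S(190,93),.236))
# scene view top corners of face
for c in [(113,103),(283,118),(192,200),(105,168),(272,178)]: print(c,onz(cs,*S(*c),.221))
# vice direction, others
for n,u,v,z in (("bar1",298,300,.1),("bar2",364,280,.1),("can",228,232,.17),("socket",388,244,.06),("spring",276,157,.07)): print(n,onz(ct,u,v,z))
```

```text
stem [ 0.5464 -0.0178  0.2384] 0.0011576681462228653
0.216 [ 0.5466 -0.0179  0.216 ] [25.4275 24.779  24.8802 24.078  23.8936 24.2126]
[  37.8908  -22.8688  -85.1194 -143.4981  157.399    98.5543] [37.8908 37.1312 34.8806 36.5019 37.399  38.5543]
0.221 [ 0.5457 -0.0174  0.221 ] [25.2541 24.61   24.7105 23.9138 23.7307 24.0475]
[  37.8908  -22.8688  -85.1194 -143.4981  157.399    98.5543] [37.8908 37.1312 34.8806 36.5019 37.399  38.5543]
0.226 [ 0.5448 -0.0169  0.226 ] [25.0807 24.441  24.5408 23.7496 23.5677 23.8824]
[  37.8908  -22.8688  -85.1194 -143.4981  157.399    98.5543] [37.8908 37.1312 34.8806 36.5019 37.399  38.5543]
top stem at .236 [ 0.5468 -0.0186  0.236 ] scene [ 0.5436 -0.0167  0.236 ]
(113, 103) [ 0.5228 -0.0335  0.221 ]
(283, 118) [0.5414 0.0079 0.221 ]
(192, 200) [ 0.568  -0.0224  0.221 ]
(105, 168) [ 0.5491 -0.0411  0.221 ]
(272, 178) [ 0.5649 -0.0008  0.221 ]
bar1 [0.3953 0.0103 0.1   ]
bar2 [ 0.4349 -0.1188  0.1   ]
can [0.5178 0.1423 0.17  ]
socket [ 0.5104 -0.179   0.06  ]
spring [0.6939 0.0555 0.07  ]
```

The axis is near (0.546, -0.0175) and the flat normals are near 7° mod 60. The jaw axis is at 64° now. I'll start the grasp at 127°, so the last joint has room to make the whole run in one clockwise turn.

>>> {"api": "jog_arm", "payload": {"plan": [[[1.24, -3.1, 0.6], 0.055], [[1.24, -3.1, 0.6], 0.055], [[1.24, -3.1, 0.6], 0.055], [[1.24, -3.1, 0.6], 0.055], [[1.24, -3.1, 0.6], 0.055], [[1.24, -3.1, 0.6], 0.055], [[1.24, -3.1, 0.6], 0.055], [[1.24, -3.1, 0.6], 0.055], [[1.24, -3.1, 0.6], 0.055], [[1.24, -3.1, 0.6], 0.055], [[1.24, -3.1, 0], 0.055], [[1.24, -3.1, 0], 0.055]], "hand": 8.5, "grip_force": 60}}

```text
clock: 1.3
tcp_pos: [0.4467, 0.2324, 0.3639]
orientation: [0.322, -3.125, -0.0]
contact_force: [0.8, -0.3, -0.1]
grip_width: 0.085
```

>>> {"api": "jog_arm", "payload": {"plan": [[[1.24, -3.1, 0], 0.055], [[1.24, -3.1, 0], 0.055], [[1.24, -3.1, 0], 0.055], [[1.24, -3.1, 0], 0.055], [[1.24, -3.1, 0], 0.055], [[1.24, -3.1, 0], 0.055], [[1.24, -3.1, 0], 0.055], [[1.24, -3.1, 0], 0.055], [[0, 0, 0], 0], [[0, 0, 0], 0], [[0, 0, 0], 0]]}}

```text
clock: 2.4
tcp_pos: [0.5454, -0.013, 0.3636]
orientation: [0.994, -2.979, -0.001]
contact_force: [-0.2, 0.4, 0.1]
grip_width: 0.0848
```

Run:
```python
from bench import *
from h import *
np.set_printoptions(precision=4,suppress=True)
o=get_obs(); print(o)
c=get_calibration("wrist"); print(c, R.from_rotvec(c['orientation']).as_matrix()[:,2])
im=grab_frame("wrist"); cv2.imwrite("pics/w1.png",im[:,:,::-1])
print("tool y deg",np.degrees(np.arctan2(*R.from_rotvec(o['orientation']).as_matrix()[[1,0],1])), "proj",proj(c,[[.546,-.0175,.236],[.546,-.0175,.19]]))
```

```text
{'clock': 2.4, 'joints': array([-0.3035,  0.2087,  0.2515,  1.8078, -0.0577,  1.1329,  2.1824]), 'qvel': array([-0.0109, -0.0051, -0.0059,  0.0026,  0.0018,  0.0011,  0.0039]), 'tau': array([  0.8752, -40.9286,   2.7257, -28.4665,   0.0724,  -0.0015,
        -0.0004]), 'tcp_pos': array([ 0.5454, -0.013 ,  0.3636]), 'orientation': array([ 0.9945, -2.9794, -0.0013]), 'contact_force': array([-0.2191,  0.4376,  0.085 ]), 'moment': array([0.0185, 0.0322, 0.0389]), 'grip_width': 0.08476522936729404}
{'intrinsics': array([[318.7851,   0.    , 278.7714],
       [  0.    , 318.7851, 208.026 ],
       [  0.    ,   0.    ,   1.    ]]), 'xyz': array([ 0.4815, -0.0587,  0.4336]), 'orientation': array([1.3315, 2.6632, 0.4124])} [ 0.2408  0.1821 -0.9533]
tool y deg 126.91556187526783 proj [[269.8064 227.774 ]
 [271.2802 207.0396]]
```

View pics/w1.png

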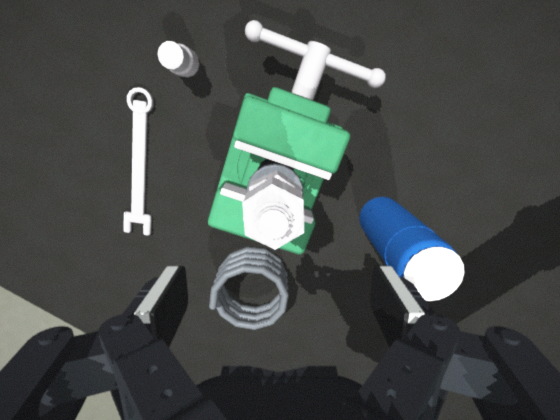

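The wrist view shows the lock nut's top face around (274,215), with the stem end at about (275,222). The grippers are clear of the can and spring. I'll crop it for a finer fix.

Run:
```python
import cv2,numpy as np
b=cv2.imread('pics/w1.png')[155:260,225:325]
b=cv2.resize(b,None,fx=6,fy=6,interpolation=cv2.INTER_CUBIC)
b=cv2.convertScaleAbs(255*(b/255.)**2.0)[:600]
cv2.imwrite('pics/w1c.png',b)
```

```text
(no output)
```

View pics/w1c.png

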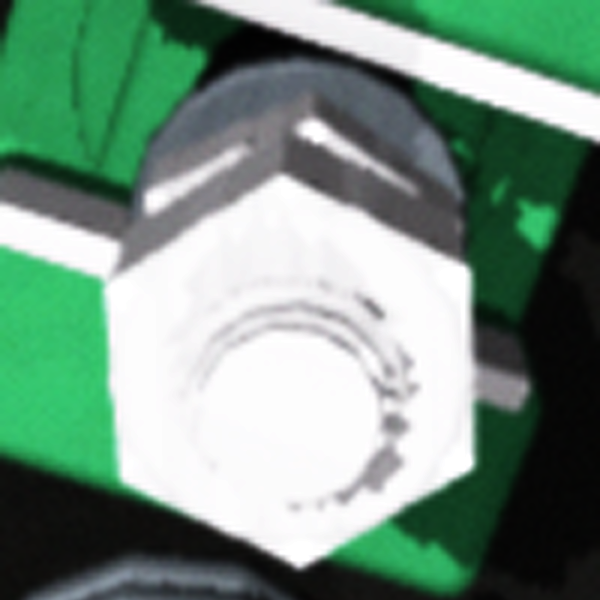

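The crop shows the six corners of the lock nut's top face, with the rear one at (285,178) and the front one at (300,568). The stem end centre is near (290,417).

Run:
```python
from bench import *
from h import *
np.set_printoptions(precision=4,suppress=True)
ct,cw=get_calibration("top"),get_calibration("wrist")
T=lambda x,y:((x-389.5)/7-.5+290,(y+.5)/7-.5+190)
W=lambda x,y:((x+.5)/6-.5+225,(y+.5)/6-.5+155)
Ct=np.array([T(*c) for c in [(523,83),(624,73),(686,155),(645,240),(550,250),(490,176)]])
Cw=np.array([W(*c) for c in [(285,178),(470,268),(473,465),(300,568),(122,482),(107,282)]])
print("tri centre",tri(ct,Ct.mean(0),cw,Cw.mean(0)))
for z in (.212,.216,.22,.224,.228):
    Q=np.array([onz(cw,*c,z) for c in Cw]); m=Q.mean(0); d=Q-m
    a=np.degrees(np.arctan2(d[:,1],d[:,0]))%60
    print(z,m,np.linalg.norm(d,axis=1).mean()*1e3,a.mean(),a)
print("stem .236",onz(cw,*W(290,417),.236))
print("tri stem",tri(ct,T(597,147),cw,W(290,417)))
# rear corner of upper nut -> underside ; lower nut rear corner
for c in ((285,150),(313,95)): print([onz(cw,*W(*c),z) for z in (.19,)])
print(np.mean([get_obs()['moment'] for _ in range(5)],0))
```

```text
tri centre (array([ 0.5446, -0.0171,  0.2196]), np.float64(0.0026994297280140004))
0.212 [ 0.5458 -0.015   0.212 ] 25.407676079008624 39.18552674028145 [38.7559 39.9166 39.5128 38.6638 39.8669 38.3971]
0.216 [ 0.5446 -0.0158  0.216 ] 24.949252525699297 39.185526740281425 [38.7559 39.9166 39.5128 38.6638 39.8669 38.3971]
0.22 [ 0.5434 -0.0166  0.22  ] 24.490828972389966 39.18552674028145 [38.7559 39.9166 39.5128 38.6638 39.8669 38.3971]
0.224 [ 0.5423 -0.0173  0.224 ] 24.03240541908064 39.18552674028144 [38.7559 39.9166 39.5128 38.6638 39.8669 38.3971]
0.228 [ 0.5411 -0.0181  0.228 ] 23.573981865771295 39.18552674028144 [38.7559 39.9166 39.5128 38.6638 39.8669 38.3971]
stem .236 [ 0.5427 -0.0172  0.236 ]
tri stem (array([ 0.5448, -0.0178,  0.236 ]), np.float64(0.004170743493108643))
[array([ 0.5277, -0.0301,  0.19  ])]
[array([ 0.5197, -0.0315,  0.19  ])]
[-0.0145 -0.0199  0.0002]
```

The top face is at z≈0.221 and the underside at ≈0.191. The wrist view puts the corners at 39°, so the flat normal is at 129°, and the axis at about (0.5435, -0.017). I'll descend to TCP z≈0.267, which keeps the tips above the lock nut's underside.

>>> {"api": "jog_arm", "payload": {"plan": [[[-0.19, -0.4, 0], 0.037], [[0, 0, -1.2], 0], [[0, 0, -1.2], 0], [[0, 0, -1.2], 0], [[0, 0, -1.2], 0], [[0, 0, -1.2], 0], [[0, 0, -1.2], 0], [[0, 0, -1.2], 0], [[0, 0, -0.8], 0], [[0, 0, -0.46], 0], [[0, 0, 0], 0], [[0, 0, 0], 0]]}}

```text
clock: 3.65
tcp_pos: [0.5441, -0.0182, 0.2676]
orientation: [-1.048, 2.961, -0.0]
contact_force: [-0.0, 0.2, -0.1]
grip_width: 0.0849
```

```bash
cat >> h.py <<'E'
def shot(pre):
    from bench import grab_frame,get_calibration,get_obs
    o=get_obs(); c=get_calibration("wrist"); M=R.from_rotvec(o['orientation']).as_matrix()
    print("tcp",o['tcp_pos'],"yaw",np.degrees(np.arctan2(M[1,1],M[0,1])),"F",o['contact_force'],"M",o['moment'],"w",o['grip_width'],"j7",o['joints'][6])
    w=grab_frame("wrist")[:,:,::-1]; s=grab_frame("scene")[:,:,::-1]
    p=proj(get_calibration("scene"),[[.544,-.017,.2]])[0].astype(int)
    s=cv2.resize(s[p[1]-45:p[1]+35,p[0]-40:p[0]+40],(420,420),interpolation=cv2.INTER_CUBIC)
    w=cv2.resize(w[120:420,130:430],(380,420) if 0 else (370,420),interpolation=cv2.INTER_CUBIC)
    cv2.imwrite(f"pics/{pre}.png",np.hstack([s,w]))
E
python3 -c "
from h import *;np.set_printoptions(precision=4,suppress=True)
shot('g1')"
```

```text
tcp [ 0.5441 -0.0182  0.2676] yaw 128.96957081142418 F [-0.0094  0.1967 -0.0726] M [-0.0135  0.0696 -0.0057] w 0.08494003155921934 j7 2.254996899160151
```

View pics/g1.png

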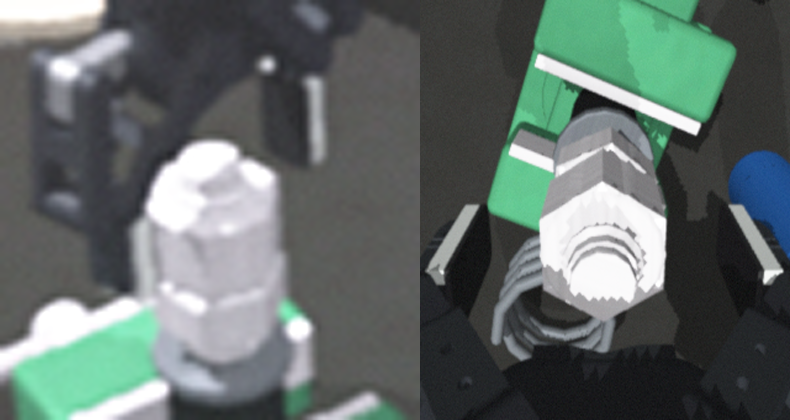

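The jaws straddle the lock nut centrally: the pads at 470 and 735 have their midpoint at 603, and the nut's is at 603. The open tips are well above the seam between the nuts. I'll go 3 mm lower and close.

>>> {"api": "jog_arm", "payload": {"plan": [[[0, 0, -0.3], 0], [[0, 0, 0], 0], [[0, 0, 0], 0]]}}

```text
clock: 4.05
tcp_pos: [0.5438, -0.0182, 0.2643]
orientation: [1.048, -2.962, -0.0]
contact_force: [-0.4, 0.0, -0.4]
grip_width: 0.085
```

```bash
cat > m.py <<'E'
from bench import *
from h import *
np.set_printoptions(precision=4,suppress=True)
o=get_obs(); M=R.from_rotvec(o['orientation']).as_matrix()
print(round(o['clock'],2),"tcp",o['tcp_pos'],"yaw",np.degrees(np.arctan2(M[1,1],M[0,1])).round(2),"F",o['contact_force'],"M",o['moment'],"w",o['grip_width'],"j7",o['joints'][6].round(4))
E
python3 m.py
```

```text
4.05 tcp [ 0.5438 -0.0182  0.2643] yaw 128.97 F [-0.4102  0.0117 -0.3879] M [-0.0504  0.0096 -0.0309] w 0.08496152015910434 j7 2.256
```

>>> {"api": "jog_arm", "payload": {"plan": [[[0, 0, 0], 0], [[0, 0, 0], 0], [[0, 0, 0], 0], [[0, 0, 0], 0], [[0, 0, 0], 0], [[0, 0, 0], 0], [[0, 0, 0], 0], [[0, 0, 0], 0], [[0, 0, 0], 0], [[0, 0, 0], 0]], "hand": 3.5, "grip_force": 80}}

```text
clock: 5.05
tcp_pos: [0.5441, -0.0185, 0.2647]
orientation: [-1.047, 2.961, -0.001]
contact_force: [-1.1, -1.8, 5.0]
grip_width: 0.0404
```

```bash
python3 m.py; python3 -c "
from h import *;np.set_printoptions(precision=4,suppress=True)
shot('g2')"
```

```text
5.05 tcp [ 0.5441 -0.0185  0.2647] yaw 128.96 F [-1.0925 -1.8407  5.045 ] M [-0.3604  0.1533  0.0841] w 0.04044222511380732 j7 2.2561
tcp [ 0.5441 -0.0185  0.2647] yaw 128.9563478727149 F [-1.0925 -1.8407  5.045 ] M [-0.3604  0.1533  0.0841] w 0.04044222511380732 j7 2.2560938343549277
```

View pics/g2.png

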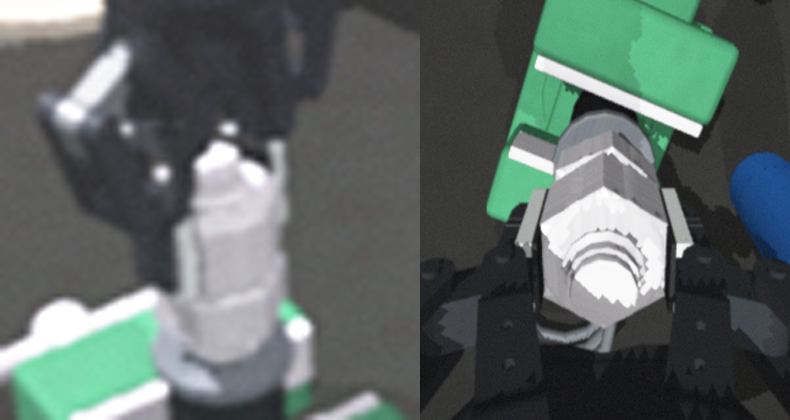

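Run:
```python
from bench import *
from h import *
c=get_calibration("scene"); p=proj(c,[[.544,-.017,.2]])[0].astype(int)
f=lambda P:((proj(c,P)-[p[0]-40,p[1]-45])*5.25).round()
y=np.array([.629,-.777,0]); x=np.array([.777,.629,0]); a=np.array([.544,-.0175,0])
for z in (.188,.191,.195,.2,.221): print(z,f([a+y*.021+x*s*.011+[0,0,z] for s in(-1,1)]).tolist(), f([a-y*.021+x*.011+[0,0,z]]).tolist(), f([a+x*.024+[0,0,z]]).tolist())
```

```text
0.188 [[152.0, 286.0], [201.0, 309.0]] [[274.0, 246.0]] [[268.0, 291.0]]
0.191 [[151.0, 279.0], [201.0, 303.0]] [[274.0, 240.0]] [[267.0, 284.0]]
0.195 [[151.0, 270.0], [200.0, 294.0]] [[274.0, 231.0]] [[267.0, 276.0]]
0.2 [[150.0, 259.0], [199.0, 283.0]] [[273.0, 220.0]] [[266.0, 265.0]]
0.221 [[145.0, 212.0], [196.0, 235.0]] [[271.0, 173.0]] [[264.0, 217.0]]
```

The pad tips come out at about z≈0.195, which is close to the seam given the uncertainty. I'll regrip 4 mm higher to be certain of clearing the lower nut.

>>> {"api": "jog_arm", "payload": {"plan": [[[0, 0, 0], 0], [[0, 0, 0], 0], [[0, 0, 0], 0], [[0, 0, 0.4], 0], [[0, 0, 0], 0], [[0, 0, 0], 0]], "hand": 6.5}}

```text
clock: 5.75
tcp_pos: [0.5439, -0.0181, 0.2684]
orientation: [-1.048, 2.961, -0.0]
contact_force: [0.5, -0.2, 0.3]
grip_width: 0.0645
```

```bash
python3 m.py
```

```text
5.75 tcp [ 0.5439 -0.0181  0.2684] yaw 128.97 F [ 0.4917 -0.1673  0.3164] M [ 0.0138 -0.0135 -0.0393] w 0.06452429701545462 j7 2.2546
```

>>> {"api": "jog_arm", "payload": {"plan": [[[0, 0, 0], 0], [[0, 0, 0], 0], [[0, 0, 0], 0], [[0, 0, 0], 0], [[0, 0, 0], 0], [[0, 0, 0], 0], [[0, 0, 0], 0], [[0, 0, 0], 0]], "hand": 3.5}}

```text
clock: 6.55
tcp_pos: [0.5441, -0.0185, 0.2687]
orientation: [-1.047, 2.961, -0.001]
contact_force: [-1.0, -3.1, 5.6]
grip_width: 0.0408
```

```bash
python3 m.py
python3 - <<'E'
from bench import *
from h import *
c=get_calibration("scene"); p=proj(c,[[.544,-.017,.2]])[0].astype(int); s=grab_frame("scene")[:,:,::-1]
cv2.imwrite("pics/g3.png",cv2.resize(s[p[1]-25:p[1]+25,p[0]-25:p[0]+25],(600,600),interpolation=cv2.INTER_CUBIC))
E
```

```text
6.55 tcp [ 0.5441 -0.0185  0.2687] yaw 128.96 F [-1.0425 -3.0657  5.6372] M [-0.3747  0.2186  0.1024] w 0.04075930551069605 j7 2.2547
```

View pics/g3.png

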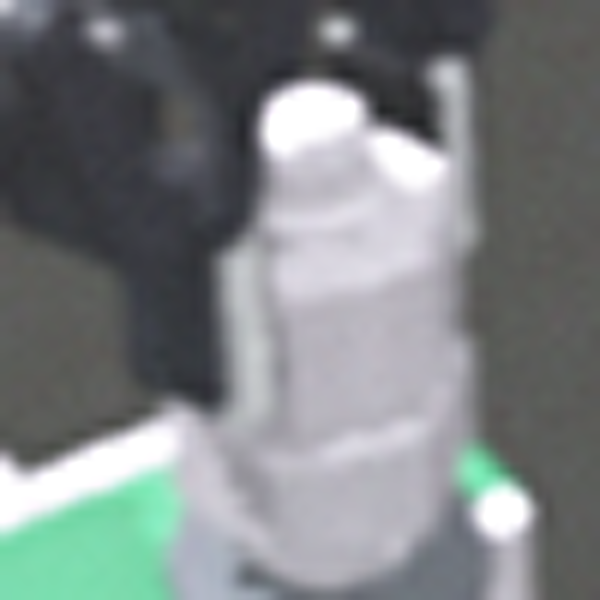

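The pads now end about 6 mm above the seam, with the pad bottom at (260,425) and the seam at (275,460). Contact is due after 2.0–3.5 rad. I'll run down the first 1.56 rad, sinking along with the thread.

>>> {"api": "jog_arm", "payload": {"plan": [[[0, 0, -0.0104], -0.13], [[0, 0, -0.0104], -0.13], [[0, 0, -0.0104], -0.13], [[0, 0, -0.0104], -0.13], [[0, 0, -0.0104], -0.13], [[0, 0, -0.0104], -0.13], [[0, 0, -0.0104], -0.13], [[0, 0, -0.0104], -0.13], [[0, 0, -0.0104], -0.13], [[0, 0, -0.0104], -0.13], [[0, 0, -0.0104], -0.13], [[0, 0, -0.0104], -0.13]]}}

```text
clock: 7.8
tcp_pos: [0.5443, -0.0171, 0.2675]
orientation: [1.344, 2.839, 0.003]
contact_force: [-0.1, 1.8, 5.3]
grip_width: 0.0405
```

```bash
python3 m.py
```

```text
7.8 tcp [ 0.5443 -0.0171  0.2675] yaw 39.34 F [-0.0682  1.8103  5.3451] M [0.462  0.017  0.0833] w 0.040471422085925246 j7 0.8181
```

>>> {"api": "jog_arm", "payload": {"plan": [[[0, 0, -0.008], -0.1], [[0, 0, -0.008], -0.1], [[0, 0, -0.008], -0.1]]}}

```text
clock: 8.1
tcp_pos: [0.5446, -0.017, 0.2673]
orientation: [1.751, 2.608, 0.003]
contact_force: [-0.2, 1.5, 4.5]
grip_width: 0.0405
```

```bash
python3 m.py
```

```text
8.1 tcp [ 0.5446 -0.017   0.2673] yaw 22.23 F [-0.1815  1.4855  4.4847] M [ 0.5037 -0.1367  0.0771] w 0.04051624298080865 j7 0.5507
```

The nut follows cleanly: 1.86 rad turned, drag reading ≈0.08. Contact can come any time after 2.0 rad, so I'll go 0.1 rad at a time and read the moment each step.

Add to m.py:
```python
print("turned", np.radians((128.96-np.degrees(np.arctan2(M[1,1],M[0,1])))%360).round(4), "tau7",o['tau'][6], "Mz",o['moment'][2])
```

```text
(no output)
```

>>> {"api": "jog_arm", "payload": {"plan": [[[0, 0, -0.004], -0.05], [[0, 0, -0.004], -0.05], [[0, 0, 0], 0]]}}

```text
clock: 8.4
tcp_pos: [0.5447, -0.017, 0.2672]
orientation: [1.875, 2.52, 0.003]
contact_force: [0.7, 2.7, 4.1]
grip_width: 0.0406
```

```bash
python3 m.py
```

```text
8.4 tcp [ 0.5447 -0.017   0.2672] yaw 16.7 F [0.714  2.6553 4.0515] M [ 0.5873 -0.2776 -0.0958] w 0.04061696673385186 j7 0.465
turned 1.9594 tau7 -0.3833944257348776 Mz -0.09577451466255317
```

>>> {"api": "jog_arm", "payload": {"plan": [[[0, 0, -0.004], -0.05], [[0, 0, -0.004], -0.05], [[0, 0, 0], 0]]}}

```text
clock: 8.7
tcp_pos: [0.5448, -0.017, 0.2671]
orientation: [1.997, 2.424, 0.004]
contact_force: [0.6, 4.4, 5.0]
grip_width: 0.0405
```

```bash
python3 m.py
```

```text
8.7 tcp [ 0.5448 -0.017   0.2671] yaw 11.02 F [0.6233 4.4221 4.9603] M [ 0.8159 -0.4538 -0.1218] w 0.04052096326828104 j7 0.3775
turned 2.0585 tau7 -0.3835616447031498 Mz -0.12178623433354543
```

Once the arm stops, the reading falls to ≈-0.1, which matches the 0.15 low reading the task warned of. So free drag reads ≈-0.1 settled, and 0.5 N m should read ≈+0.35. I'll continue in 0.1–0.12 rad steps.

>>> {"api": "jog_arm", "payload": {"plan": [[[0, 0, -0.0048], -0.06], [[0, 0, -0.0048], -0.06], [[0, 0, 0], 0]]}}

```text
clock: 9.0
tcp_pos: [0.5449, -0.017, 0.267]
orientation: [2.138, 2.3, 0.004]
contact_force: [2.6, 4.9, 5.0]
grip_width: 0.0406
```

```bash
python3 m.py
```

```text
9.0 tcp [ 0.5449 -0.017   0.267 ] yaw 4.19 F [2.6195 4.9435 4.9568] M [ 1.0863 -0.6549 -0.0189] w 0.04063963904108402 j7 0.2727
turned 2.1777 tau7 -0.44846503995358944 Mz -0.018851574211030675
```

>>> {"api": "jog_arm", "payload": {"plan": [[[0, 0, 0], 0]]}}

```text
clock: 9.1
tcp_pos: [0.5449, -0.017, 0.2671]
orientation: [2.136, 2.302, 0.004]
contact_force: [2.5, 5.1, 3.9]
grip_width: 0.0405
```

```bash
python3 m.py|tail -1
```

```text
turned 2.176 tau7 0.04388867877423763 Mz -0.10030186014878092
```

>>> {"api": "jog_arm", "payload": {"plan": [[[0, 0, 0], 0]]}}

```text
clock: 9.2
tcp_pos: [0.5449, -0.017, 0.267]
orientation: [2.136, 2.302, 0.004]
contact_force: [2.8, 4.4, 4.3]
grip_width: 0.0405
```

```bash
python3 m.py|tail -1
```

```text
turned 2.1759 tau7 0.08042980218306184 Mz -0.07876704222591355
```

>>> {"api": "jog_arm", "payload": {"plan": [[[0, 0, -0.0024], -0.03], [[0, 0, 0], 0]]}}

```text
clock: 9.4
tcp_pos: [0.5449, -0.017, 0.267]
orientation: [2.171, 2.27, 0.004]
contact_force: [2.8, 5.3, 5.3]
grip_width: 0.0404
```

```bash
python3 m.py
```

```text
9.4 tcp [ 0.5449 -0.017   0.267 ] yaw 2.54 F [2.795  5.2771 5.2828] M [ 1.0059 -0.7836  0.0202] w 0.04039332123587503 j7 0.2476
turned 2.2064 tau7 -0.22488947957754135 Mz 0.020214250335927716
```

Settled readings stay near -0.09, so there is no contact yet. I'll continue with longer settling.

>>> {"api": "jog_arm", "payload": {"plan": [[[0, 0, -0.004], -0.05], [[0, 0, -0.004], -0.05], [[0, 0, 0], 0], [[0, 0, 0], 0], [[0, 0, 0], 0]]}}

```text
clock: 9.9
tcp_pos: [0.545, -0.017, 0.267]
orientation: [2.281, 2.159, 0.005]
contact_force: [4.2, 4.0, 4.0]
grip_width: 0.0402
```

```bash
python3 m.py
```

```text
9.9 tcp [ 0.545 -0.017  0.267] yaw -3.16 F [4.152  3.959  3.9969] M [ 1.1049 -0.8383 -0.1063] w 0.04019421197990131 j7 0.1609
turned 2.3059 tau7 0.08105747401714325 Mz -0.10625856308575657
```

>>> {"api": "jog_arm", "payload": {"plan": [[[0, 0, -0.0044], -0.055], [[0, 0, -0.0044], -0.055], [[0, 0, 0], 0], [[0, 0, 0], 0], [[0, 0, 0], 0]]}}

```text
clock: 10.4
tcp_pos: [0.5451, -0.017, 0.2669]
orientation: [2.396, 2.03, 0.005]
contact_force: [5.0, 4.8, 3.8]
grip_width: 0.0405
```

```bash
python3 m.py
```

```text
10.4 tcp [ 0.5451 -0.017   0.2669] yaw -9.47 F [5.034  4.819  3.8117] M [ 1.0111 -0.8804 -0.0429] w 0.040472930728764525 j7 0.0655
turned 2.416 tau7 0.0809680251404643 Mz -0.04288505956279844
```

The settled torque on joint 7 reads a steady 0.081 N m, equal to the thread drag. That makes it a clean second gauge.

>>> {"api": "jog_arm", "payload": {"plan": [[[0, 0, -0.0044], -0.055], [[0, 0, -0.0044], -0.055], [[0, 0, 0], 0], [[0, 0, 0], 0], [[0, 0, 0], 0]]}}

```text
clock: 10.9
tcp_pos: [0.5452, -0.0171, 0.2668]
orientation: [2.504, 1.895, 0.005]
contact_force: [4.9, 4.4, 3.9]
grip_width: 0.0409
```

```bash
python3 m.py
```

```text
10.9 tcp [ 0.5452 -0.0171  0.2668] yaw -15.77 F [4.9034 4.3646 3.8859] M [ 1.0661 -0.9783 -0.0551] w 0.040896981612539254 j7 -0.0292
turned 2.526 tau7 0.0809660623781383 Mz -0.05509225551586594
```

>>> {"api": "jog_arm", "payload": {"plan": [[[0, 0, -0.0044], -0.055], [[0, 0, -0.0044], -0.055], [[0, 0, 0], 0], [[0, 0, 0], 0], [[0, 0, 0], 0]]}}

```text
clock: 11.4
tcp_pos: [0.5452, -0.0171, 0.2667]
orientation: [2.605, 1.755, 0.005]
contact_force: [5.5, 3.9, 2.9]
grip_width: 0.0407
```

```bash
python3 m.py
```

```text
11.4 tcp [ 0.5452 -0.0171  0.2667] yaw -22.08 F [5.4697 3.8606 2.9254] M [ 0.9811 -1.082  -0.0968] w 0.040666767438153506 j7 -0.1232
turned 2.6361 tau7 0.08107425877824426 Mz -0.09676796972091614
```

>>> {"api": "jog_arm", "payload": {"plan": [[[0, 0, -0.0044], -0.055], [[0, 0, -0.0044], -0.055], [[0, 0, 0], 0], [[0, 0, 0], 0], [[0, 0, 0], 0]]}}

```text
clock: 11.9
tcp_pos: [0.5454, -0.0171, 0.2667]
orientation: [2.697, 1.609, 0.006]
contact_force: [5.4, 4.5, 3.0]
grip_width: 0.0404
```

```bash
python3 m.py
```

```text
11.9 tcp [ 0.5454 -0.0171  0.2667] yaw -28.37 F [5.4092 4.5087 2.9501] M [ 0.9181 -1.1576 -0.0649] w 0.04043893547315561 j7 -0.2164
turned 2.746 tau7 0.08120839716866612 Mz -0.06488475963346477
```

>>> {"api": "jog_arm", "payload": {"plan": [[[0, 0, -0.0044], -0.055], [[0, 0, -0.0044], -0.055], [[0, 0, 0], 0], [[0, 0, 0], 0], [[0, 0, 0], 0]]}}

```text
clock: 12.4
tcp_pos: [0.5455, -0.0172, 0.2666]
orientation: [2.782, 1.458, 0.006]
contact_force: [5.4, 3.9, 3.3]
grip_width: 0.0408
```

```bash
python3 m.py
```

```text
12.4 tcp [ 0.5455 -0.0172  0.2666] yaw -34.68 F [5.3686 3.8767 3.3318] M [ 0.8576 -1.2765 -0.1199] w 0.04078749558462808 j7 -0.309
turned 2.8561 tau7 0.0814686412923038 Mz -0.11988598396092986
```

>>> {"api": "jog_arm", "payload": {"plan": [[[0, 0, -0.0044], -0.055], [[0, 0, -0.0044], -0.055], [[0, 0, 0], 0], [[0, 0, 0], 0], [[0, 0, 0], 0]]}}

```text
clock: 12.9
tcp_pos: [0.5455, -0.0173, 0.2665]
orientation: [2.858, 1.303, 0.006]
contact_force: [5.5, 4.4, 2.7]
grip_width: 0.0406
```

```bash
python3 m.py
```

```text
12.9 tcp [ 0.5455 -0.0173  0.2665] yaw -40.99 F [5.4737 4.4485 2.6931] M [ 0.8776 -1.3299 -0.1339] w 0.040555060573160474 j7 -0.4007
turned 2.9661 tau7 0.08165152743458748 Mz -0.13394795225560674
```

>>> {"api": "jog_arm", "payload": {"plan": [[[0, 0, -0.0044], -0.055], [[0, 0, -0.0044], -0.055], [[0, 0, 0], 0], [[0, 0, 0], 0], [[0, 0, 0], 0]]}}

```text
clock: 13.4
tcp_pos: [0.5456, -0.0174, 0.2664]
orientation: [2.925, 1.144, 0.006]
contact_force: [5.6, 4.0, 3.1]
grip_width: 0.0407
```

```bash
python3 m.py
```

```text
13.4 tcp [ 0.5456 -0.0174  0.2664] yaw -47.29 F [5.5513 4.0362 3.0728] M [ 0.7601 -1.3605 -0.098 ] w 0.0406833118026664 j7 -0.4917
turned 3.0762 tau7 0.08196535985916853 Mz -0.09803469885191948
```

>>> {"api": "jog_arm", "payload": {"plan": [[[0, 0, -0.0044], -0.055], [[0, 0, -0.0044], -0.055], [[0, 0, 0], 0], [[0, 0, 0], 0], [[0, 0, 0], 0]]}}

```text
clock: 13.9
tcp_pos: [0.5456, -0.0175, 0.2664]
orientation: [2.983, 0.981, 0.006]
contact_force: [5.6, 4.0, 3.1]
grip_width: 0.0405
```

```bash
python3 m.py
```

```text
13.9 tcp [ 0.5456 -0.0175  0.2664] yaw -53.6 F [5.5877 3.9652 3.1219] M [ 0.7522 -1.476  -0.0644] w 0.04050483243689756 j7 -0.5819
turned 3.1863 tau7 0.08233428234234452 Mz -0.06443124522270835
```

>>> {"api": "jog_arm", "payload": {"plan": [[[0, 0, -0.0044], -0.055], [[0, 0, -0.0044], -0.055], [[0, 0, 0], 0], [[0, 0, 0], 0], [[0, 0, 0], 0]]}}

```text
clock: 14.4
tcp_pos: [0.5457, -0.0175, 0.2663]
orientation: [3.033, 0.815, 0.007]
contact_force: [6.5, 2.7, 2.5]
grip_width: 0.0406
```

```bash
python3 m.py
```

```text
14.4 tcp [ 0.5457 -0.0175  0.2663] yaw -59.9 F [6.4523 2.6558 2.4797] M [ 0.6702 -1.4965 -0.1151] w 0.04060887935732877 j7 -0.6712
turned 3.2963 tau7 0.08270611753687263 Mz -0.1150526741365891
```

>>> {"api": "jog_arm", "payload": {"plan": [[[0, 0, -0.0044], -0.055], [[0, 0, -0.0044], -0.055], [[0, 0, 0], 0], [[0, 0, 0], 0], [[0, 0, 0], 0]]}}

```text
clock: 14.9
tcp_pos: [0.5457, -0.0176, 0.2662]
orientation: [3.073, 0.647, 0.007]
contact_force: [7.5, 2.7, 2.0]
grip_width: 0.0407
```

```bash
python3 m.py
```

```text
14.9 tcp [ 0.5457 -0.0176  0.2662] yaw -66.21 F [7.4909 2.7411 1.9984] M [ 0.6107 -1.5176 -0.0846] w 0.040684391981643836 j7 -0.7599
turned 3.4063 tau7 0.08317290572449565 Mz -0.08455594839725657
```

>>> {"api": "jog_arm", "payload": {"plan": [[[0, 0, -0.004], -0.05], [[0, 0, -0.004], -0.05], [[0, 0, 0], 0], [[0, 0, 0], 0], [[0, 0, 0], 0]]}}

```text
clock: 15.4
tcp_pos: [0.5458, -0.0177, 0.2662]
orientation: [3.101, 0.494, 0.007]
contact_force: [7.6, 2.7, 3.1]
grip_width: 0.0406
```

```bash
python3 m.py
```

```text
15.4 tcp [ 0.5458 -0.0177  0.2662] yaw -71.9 F [7.5983 2.6906 3.0813] M [ 0.5225 -1.5104  0.1719] w 0.04063487520495588 j7 -0.8394
turned 3.5057 tau7 -0.1838003285229206 Mz 0.17188441967510515
```

Contact: the settled moment jumped to +0.17 and joint 7 agrees at 0.18. Adding the 0.15 low reading gives ≈0.33 N m. About 0.055 rad more reaches 0.5, which should read ≈0.35.

>>> {"api": "jog_arm", "payload": {"plan": [[[0, 0, 0], -0.03], [[0, 0, 0], -0.022], [[0, 0, 0], 0], [[0, 0, 0], 0], [[0, 0, 0], 0], [[0, 0, 0], 0]]}}

```text
clock: 16.0
tcp_pos: [0.5458, -0.0178, 0.2662]
orientation: [3.113, 0.414, 0.007]
contact_force: [6.8, 2.1, 1.9]
grip_width: 0.0409
```

```bash
python3 m.py
```

```text
16.0 tcp [ 0.5458 -0.0178  0.2662] yaw -74.84 F [6.775  2.0571 1.8955] M [ 0.4546 -1.4933  0.3943] w 0.040903082307855713 j7 -0.8804
turned 3.5571 tau7 -0.4018989857286215 Mz 0.39428185538693367
```

>>> {"api": "jog_arm", "payload": {"plan": [[[0, 0, 0], 0]]}}

```text
clock: 16.1
tcp_pos: [0.5458, -0.0178, 0.2662]
orientation: [3.113, 0.414, 0.007]
contact_force: [6.4, 3.1, 2.2]
grip_width: 0.0407
```

```bash
python3 m.py|tail -1
```

```text
turned 3.5571 tau7 -0.4019634425640106 Mz 0.39817286419575904
```

>>> {"api": "jog_arm", "payload": {"plan": [[[0, 0, 0], 0]]}}

```text
clock: 16.2
tcp_pos: [0.5458, -0.0178, 0.2662]
orientation: [3.113, 0.414, 0.007]
contact_force: [5.8, 1.9, 3.1]
grip_width: 0.0403
```

```bash
python3 m.py|tail -1
```

```text
turned 3.5571 tau7 -0.4020140692591667 Mz 0.39788040600512575
```

The moment is held steady at a reading of 0.40 on both gauges, so ≈0.55 N m with the 0.15 low reading. That is inside 0.4–0.7. I'll hold briefly, release, and rise straight up.

>>> {"api": "jog_arm", "payload": {"plan": [[[0, 0, 0], 0], [[0, 0, 0], 0], [[0, 0, 0], 0], [[0, 0, 0], 0], [[0, 0, 0], 0]]}}

```text
clock: 16.7
tcp_pos: [0.5458, -0.0178, 0.2662]
orientation: [3.113, 0.414, 0.007]
contact_force: [6.8, 2.4, 2.6]
grip_width: 0.0406
```

```bash
python3 m.py|tail -1
```

```text
turned 3.5571 tau7 -0.40198400616645813 Mz 0.4532812691602124
```

>>> {"api": "jog_arm", "payload": {"plan": [[[0, 0, 0], 0], [[0, 0, 0], 0], [[0, 0, 0], 0], [[0, 0, 0], 0], [[0, 0, 0], 0], [[0, 0, 0], 0], [[0, 0, 0], 0], [[0, 0, 0], 0]], "hand": 8}}

```text
clock: 17.5
tcp_pos: [0.5438, -0.0182, 0.2655]
orientation: [3.115, 0.407, 0.0]
contact_force: [0.3, 0.5, 0.1]
grip_width: 0.08
```

```bash
python3 m.py
```

```text
17.5 tcp [ 0.5438 -0.0182  0.2655] yaw -75.11 F [0.3056 0.5048 0.0922] M [0.02   0.084  0.0628] w 0.08003283133387966 j7 -0.8837
turned 3.5617 tau7 0.001072584454959724 Mz 0.06282268534651847
```

>>> {"api": "jog_arm", "payload": {"plan": [[[0, 0, 0.5], 0], [[0, 0, 1], 0], [[0, 0, 1.5], 0], [[0, 0, 1.5], 0], [[0, 0, 1.5], 0], [[0, 0, 1.5], 0], [[0, 0, 1.5], 0], [[0, 0, 1.5], 0], [[0, 0, 0], 0], [[0, 0, 0], 0], [[0, 0, 0], 0]]}}

```text
clock: 18.6
tcp_pos: [0.5434, -0.018, 0.3698]
orientation: [-3.115, -0.407, 0.002]
contact_force: [-0.0, -0.2, -0.2]
grip_width: 0.0801
```

```bash
python3 m.py
python3 - <<'E'
from bench import *
from h import *
c=get_calibration("wrist"); p=proj(c,[[.544,-.017,.21]])[0].astype(int); w=grab_frame("wrist")[:,:,::-1]; s=grab_frame("scene")[:,:,::-1]; t=grab_frame("top")
a=w[max(p[1]-60,0):p[1]+60,p[0]-60:p[0]+60]
cv2.imwrite("pics/e.png",np.hstack([cv2.resize(s[140:300,130:340],(420,420)),cv2.resize(a,(380,420),interpolation=cv2.INTER_CUBIC)]))
E
```

```text
18.6 tcp [ 0.5434 -0.018   0.3698] yaw -75.11 F [-0.0362 -0.2336 -0.243 ] M [ 0.0067  0.0085 -0.0084] w 0.0801258679994957 j7 -0.9943
turned 3.5616 tau7 -0.0009654231325839646 Mz -0.008435370816288656
```

View pics/e.png

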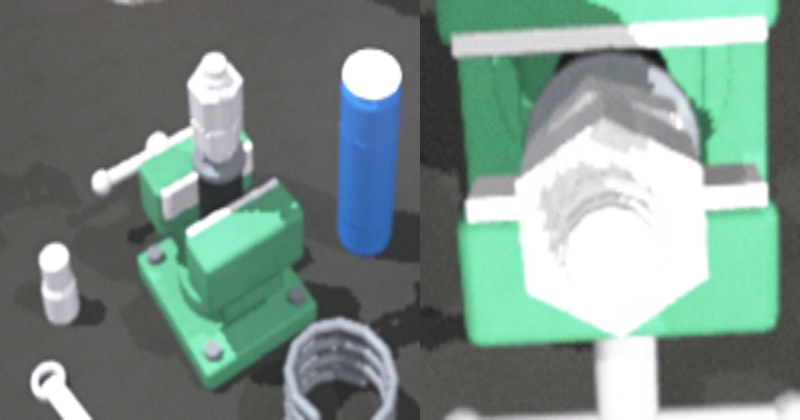

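The gripper is clear (all forces ≈0) and the bystanders haven't moved. One last check: a before/after comparison of the lower nut.

Run:
```python
from bench import *
from h import *
a=cv2.imread('pics/scene0.png'); b=grab_frame("scene")[:,:,::-1].copy()
f=lambda i:cv2.resize(i[155:215,215:270],(396,432),interpolation=cv2.INTER_CUBIC)
cv2.imwrite("pics/e2.png",np.hstack([f(a),f(b)]))
d=cv2.absdiff(a,b).max(2); d[:130]=0; n,_,st,_=cv2.connectedComponentsWithStats((d>60).astype(np.uint8)); print(st[1:][st[1:,4]>25])
```

```text
[[204 130   8   7  44]]
```

View pics/e2.png

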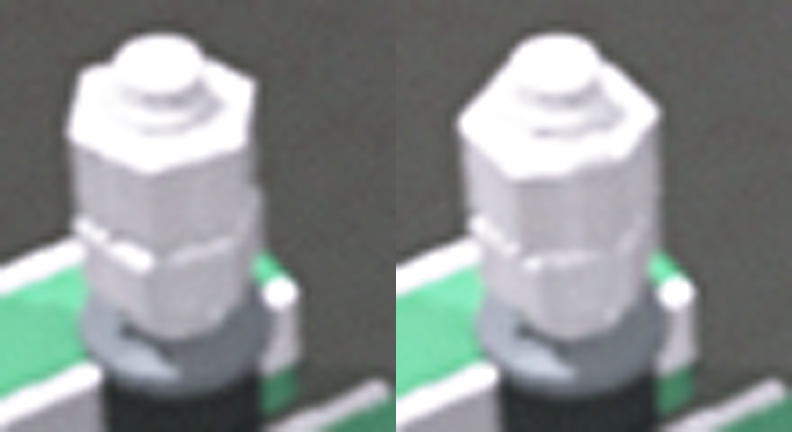

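The stem, vice and lower nut (front corner about 150 px in from each panel's left edge) look the same in both panels. Only the lock nut has turned, and it has come down onto the lower nut.

```bash
python3 -c "
from bench import *
print(get_obs()['clock'],get_obs()['contact_force']); print(hand_in())"
```

```text
18.8 [ 0.13799334 -0.46604965 -0.39781039]
the job is handed in; nothing more can be done
None
```

I ran the upper nut down onto the lower one, tightened it to about 0.5–0.55 N m, let go and handed the job in at 18.8 s. I gripped the nut twice, because the first grip's finger tips sat too close to the lower nut; the second ended about 6 mm above the seam. The whole run was one clockwise turn of 3.56 rad, with contact at about 3.4–3.5 rad.

- **Tightness:** the moment held steady at 0.40 N m for about 0.7 s on both the wrist and joint 7. Adding the stated 0.15 N m low reading gives about 0.55. The stiffness from contact gives about 0.49. Both are inside 0.4–0.7.
- **Disagreement:** the last 0.05 rad raised the reading by 0.22 N m, where the stated stiffness predicts about 0.15. One final wrist reading showed 0.45 while joint 7 stayed at 0.40.
- **Afterwards:** the gripper was clear and forces on it were about zero. A before/after comparison of the scene picture, below the row where the arm itself shows, found no large change. By eye, the lower nut's front corner stayed put to within about a pixel; I did not measure its angle.

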